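# Tighten the burr in its chuck, then draw the rotary tool from its dock and hold it level

### The job

A burr stands loose in the chuck of the rotary tool that sits nose up in its dock. While the dock keeps the tool from turning, turn the chuck sleeve clockwise (seen from above) until the jaws are tight on the burr; then take the tool by its round grip, draw it up out of the dock, lay it over from nose up to level, and finish holding it still in the gripper in the air, at least 15 cm above the bench and touching nothing else, with the burr still tight in the chuck. Leave the dock's neighbours (tape roll, spanner, sanding block) where they are.

Things in the scene. Friction and masses are not known exactly. Their poses are not given: they have to be found in the camera images.
- dock: black plastic dock with a dark steel base plate, 90 x 80 mm (x, y), 66 mm high, fixed to the bench. Origin: centre of its underside; z up. Its vertical rectangular socket, open at the top, is 43 x 37 mm (x, y) inside with 5 mm walls; socket floor 12 mm above the bench, rim at 66 mm
- tool: straight grey and black rotary tool, 0.48 kg, loose, nose up in the dock (1.5 mm play a side, cannot turn in it). Origin: centre of the tail's end face; z from tail to nose. Along z, mm: flat-sided tail 40 x 34, 0 to 58 (lowest 54 in the socket); round ribbed grip, diameter 42, 62 to 128; shoulder tapering to the neck; chuck sleeve 152 to 180; jaw tips 187; burr's tip 207. Centre of mass about 103
- tool_grip (a point): point on the tool's axis in the middle of the round grip, 98 mm from the tail end; axes as the tool's
- sleeve_grip (a point): point on the tool's axis at mid height of the chuck sleeve (ribbed black ring of 34 mm diameter, 28 mm tall, slightly tapered in its top 8 mm, with a steel band), 165 mm from the tail end; the burr stands 42 mm above this point
- sleeve (a joint): turn of the chuck sleeve, rad; grows clockwise seen from the nose (from above). Drives three jaws inward together, 1 mm per rad: 0 is open (faces 5 mm off the axis), the jaws meet the burr's shank at about 2.0, tight from 2.3, stop at 2.6. Starts between 0 and 0.6; light friction (0.06 N m), about 0.15 N m to turn to the stop; once tight it springs back up to 0.15 rad when let go
- burr: steel burr, 57 mm long, 6 mm shank, 11 mm pear-shaped head of about 15 mm length, loose. It stands in the chuck with the foot of its shank on the chuck's seat; 5 mm of bare shank and the head show above the jaws. Origin: centre of the shank's foot; z runs to the head's tip
- chuck_seat (a point): centre of the chuck's seat, on which the burr's foot stands, on the tool's axis 150 mm from the tail end; axes as the tool's
- jaw_a: one of the three steel chuck jaws, 6 x 5 x 36 mm, inside the sleeve
- jaw_b: the second jaw
- jaw_c: the third jaw
- parts_case: tall red steel case, 96 x 217 x 260 mm, standing fixed to the right of the work; origin at the centre of its underside
- masking_tape: roll of masking tape lying flat, 104 mm diameter, 24 mm tall, bystander; origin at the centre of its underside
- arbor_wrench: flat steel spanner lying on the bench, 40 x 212 x 5 mm, bystander; origin at the centre of its underside, long side along its y
- sanding_block: brown sanding block, 60 x 97 x 28 mm, bystander; origin at the centre of its underside
Things that resemble listed ones, but are neither listed nor needed, are in the scene too. What is shaped like the tool but blue or red is not meant.

How it is judged (in metres and radians):
On the way, in this order (a step that is already met when the one before it is completed fails the run):
1. the sleeve is turned until all three jaws press on the burr, with the tool still seated in the dock (value of joint sleeve above 2.15 rad and contact force between each of jaw_a, jaw_b, jaw_c and burr above 2 N and z of tool in the frame of dock below 0.022 m), for 0.2 s.
2. the tool, gripped by its round grip (not by the chuck), is drawn clear of the dock's socket (z of tool in the frame of dock above 0.07 m and contact force between the fingers and tool above 2 N and contact force between tool and dock below 0.1 N and z of the grasp point in the frame of tool between 0.045 and 0.145 m), for 0.1 s.
At the end, for the whole second after the job is handed in: The gripper holds the tool still by its round grip, axis level within 20 degrees, tail, chuck and burr more than 15 cm above the bench, clear of dock and case; sleeve past 2.1 rad, jaws pressing on the burr, its foot within 8 mm of the chuck's seat and in line with the tool (angle between tool's own z axis and vertical between 1.2 and 1.94 rad and height (world z) of each of tool, chuck_seat, burr above 0.15 m and contact force between the fingers and tool above 2 N and contact force between tool and dock below 0.1 N and contact force between tool and parts_case below 0.1 N and linear speed of tool below 0.03 m/s and angular speed of tool below 0.2 rad/s and value of joint sleeve above 2.1 rad and contact force between each of jaw_a, jaw_b, jaw_c and burr above 1.5 N and distance between burr and chuck_seat below 0.008 m and angle between the z axis of burr and the z axis of tool, either way round below 0.12 rad and z of the grasp point in the frame of tool between 0.045 and 0.145 m); the arm keeps its last pose, push and grip.
It fails at once if a bystander is pushed more than 3 cm away (distance of any of masking_tape, arbor_wrench, sanding_block from where it was at the start of the episode above 0.03 m).
It also fails if it takes over 58 s, if anything falls off the work surface, if the arm or the gripper's body presses on something with over 40 N, if the wrist force passes 120 N, or if a joint passes its speed limit or range.

### The arm

A 6-joint arm with a two-finger parallel gripper is mounted at the origin on the work surface; the furniture and walls round the work are solid. World frame = base frame: x ahead of the robot, y to its left, z up, the work surface at z = 0. Lengths are in mm, angles in rad, forces in N, time in s.
With the tool pointing down it reaches from about 275 to 750 mm from the base axis. Payload 10.2 kg.
Tool frame: the origin (TCP) lies on the centre line of the jaws, within the pads' length; the fingertips stand 19 mm ahead of it and the grasp point (between the pads) is the TCP; z points along the fingers, y is the line along which they close (so a half turn about z gives the same grasp; the last joint's range is limited). The gripper opens to 85 mm and grips with 20 to 120 N. Pads are 22 mm wide; open, the fingers measure 114 mm over their backs; the gripper's body (76 mm by 85 mm) begins 54 mm behind the grasp point. The pads swing forward as they close: fully open they stand 13 mm farther back than shut.
Start: joints at [-1.417, 0.313, 1.498, -0, 1.331, -0.223], TCP at [193.16, -488.181, 250.294] pointing down, gripper open.
Joint ranges: [-2.94, 2.94], [-0.97, 2.17], [0.19, 2.56], [-1.23, 4.37], [0.02, 3.11], [-2.88, 2.88]. Speed limits (rad/s): [2.39, 2.39, 3.01, 3.14, 3.14, 3.14].

### API

Orientations are given as a unit quaternion [w, x, y, z].
In Python, from rig import sense, capture, finish_job, regions_of, mark_of gives the robot as it stands.
- The arm moves only by the tool jog_arm, never from a script. Its argument "series" is text: rows parted by semicolons, each of 7 numbers parted by spaces: the shift along the tool's x, y, z in units of 0.4 m (1.0 is 0.4 m), then the turn, a rotation vector about the tool's x, y, z in units of pi/2 rad (1.0 is pi/2 rad), then the opening, from -1 (shut) to 1 (fully open). A call has 1 to 20 rows; each row is the pose to reach, as a shift and turn from the pose commanded when the call began, along the tool's axes at that moment; what a row does not reach only later rows make up. A row lasts 1/8 s, in which the tool goes at most 62.5 mm and 10.7 degrees, less where a joint would pass 70% of its speed; a pose out of reach is approached as far as the arm can. A call with a number of a shift or a turn outside -1 to 1 is refused whole. A call with a gripper value outside its range is refused whole. The fingers move at their own pace and stop on an object; "grip_force" is the grip in N (left out, the last holds). Time passes only in rows, so rows that repeat a pose let the fingers close. It gives the time, the measured TCP pose, the force, the opening and the grip force at its end, in the units of the state.
- sense(): the state, without advancing time (a new reading comes with each control period).
- capture(name): name is "scene" or "side" or "wrist"; returns a dict with "img" (400x640x3 uint8, red, green, blue), "intrinsics" (3x3 intrinsics, pixels), "dist_coeffs" ([k1, k2, p1, p2, k3] as OpenCV has them; the pictures are not rectified), "R" (3x3) and "t" (3): a world point X has camera coordinates R X + t. Camera axes: x right, y down, z forward; pixel columns grow to the right and rows downward; lengths in mm; the calibration is good to about 2 mm. A picture is of the moment at which its call begins. There is no depth.
- finish_job(): hands the job in; it is judged then, once.
Trained networks look in a picture, given as the dict that the camera call returned (one of the last four; its "shot" number tells which), for a name from the list of things; names that differ only in an ending like _2 or _b are one class to them, and where a whole thing is asked for, a point or a joint stands for the part that bears it (a point fixed in the world has none). Each returns a list of dicts, best first, with "confidence" (0 to 1); they miss things now and then, are a little off and sometimes report something else, mostly with a low value. They report only what shows in the picture. A call takes as long as a camera call. They do not tell look-alikes from the thing itself.
- regions_of(label, picture): "region" (400x640 bool, what is visible of it) and "point" ([row, column] in pixels, amid what is visible of it).
- mark_of(label, picture): "point" ([row, column] in pixels: a listed point, or the origin of a listed thing).
The state is a dict: "time_s": time; "joints": joint angles; "dq": joint speeds; "tau": joint torques, N m; "eef_pos": TCP position; "ee_rot": TCP orientation; "force": force on the tool from outside, world axes, zero at the start; "wrist_torque": the same for the moment, N m; "grip_width": opening from 0.0 (shut) to 1.0 (fully open); "grip_force": force on a finger pad.
Only numpy, scipy, OpenCV 4.12 (cv2) and the standard library are available. Lean on these libraries where they do the work, as an engineer would, in place of code of your own. Each camera call takes 0.05 s, during which the arm holds its last target. There are 200 camera calls.

## Working session

There is one attempt and no reset: what is moved stays moved. The work goes in short steps, Python scripts to look and compute and a tool call to move; the robot and the scene stay as the last step left them, time stands still between calls to the robot, and variables do not carry over. Pictures are saved under pics/ and viewed, at most 10 in all, crops included, and the job is handed in when it is done.

Besides the shell and the picture viewer there is one more tool, called after ">>>" as name(argument=value, ...) on one line, values as JSON. jog_arm: Moves the arm, as the interface text tells. Shifts and turns lie within -1 to 1; 1 stands for 0.4 m of shift or pi/2 rad of turn. Its arguments: {"type":"object","properties":{"series":{"type":"string"},"grip_force":{"type":"number"}},"required":["series"]}

```bash
mkdir -p pics; ls
cat > h.py <<'E'
import numpy as np, cv2
from rig import sense, capture, finish_job, regions_of, mark_of
def ray(c,p): # p=[row,col]
    u=cv2.undistortPoints(np.array([[[p[1],p[0]]]],float),np.array(c["intrinsics"],float),np.array(c["dist_coeffs"],float))[0,0]
    R=np.array(c["R"]);t=np.array(c["t"]);d=R.T@np.array([u[0],u[1],1.]);return -R.T@t,d/np.linalg.norm(d)
def atz(c,p,z):
    o,d=ray(c,p);return o+d*(z-o[2])/d[2]
def tri(rs):
    A=sum(np.eye(3)-np.outer(d,d) for o,d in rs);b=sum((np.eye(3)-np.outer(d,d))@o for o,d in rs)
    x=np.linalg.solve(A,b);return x,[float(np.linalg.norm(np.cross(x-o,d))) for o,d in rs]
def proj(c,X):
    return cv2.projectPoints(np.array(X,float).reshape(-1,3),cv2.Rodrigues(np.array(c["R"]))[0],np.array(c["t"],float),np.array(c["intrinsics"],float),np.array(c["dist_coeffs"],float))[0][:,0]
def save(n,im): cv2.imwrite("pics/"+n+".png",im[:,:,::-1])
E
python3 - <<'E'
from h import *
cs={n:capture(n) for n in("scene","side")}
for n,c in cs.items():
    save(n,c["img"])
    for l in("dock","tool_grip","sleeve_grip","burr","chuck_seat","tool","parts_case","masking_tape"):
        print(n,l,[(np.round(m["point"],1).tolist(),round(m["confidence"],2)) for m in mark_of(l,c)[:5]])
E
```

```text
pics
scene dock [([224.0, 312.9], 0.65)]
scene tool_grip [([245.1, 257.4], 0.94), ([174.7, 345.5], 0.8), ([190.7, 312.0], 0.6), ([225.3, 312.3], 0.6)]
scene sleeve_grip [([164.9, 309.5], 0.69), ([222.9, 251.9], 0.59), ([151.8, 349.8], 0.53)]
scene burr [([192.8, 312.9], 0.4)]
scene chuck_seat [([228.0, 255.5], 0.93), ([177.0, 310.4], 0.83), ([154.1, 348.0], 0.79)]
scene tool [([202.8, 346.6], 0.89), ([270.7, 260.7], 0.83), ([220.1, 310.9], 0.62)]
scene parts_case []
scene masking_tape [([176.9, 375.6], 0.94)]
side dock [([240.2, 303.0], 0.57)]
side tool_grip [([258.9, 294.9], 0.98), ([190.8, 312.4], 0.83), ([207.7, 301.9], 0.63)]
side sleeve_grip [([234.2, 373.0], 0.66), ([186.0, 304.4], 0.61), ([242.1, 296.8], 0.57), ([172.2, 312.5], 0.47), ([192.6, 316.4], 0.35)]
side burr []
side chuck_seat [([243.4, 296.4], 0.97), ([175.3, 310.4], 0.87), ([192.7, 299.7], 0.58), ([239.5, 302.3], 0.34)]
side tool [([217.6, 313.5], 0.89), ([238.7, 300.4], 0.88), ([288.9, 295.9], 0.81)]
side parts_case []
side masking_tape [([191.8, 315.1], 0.45)]
```

View pics/scene.png

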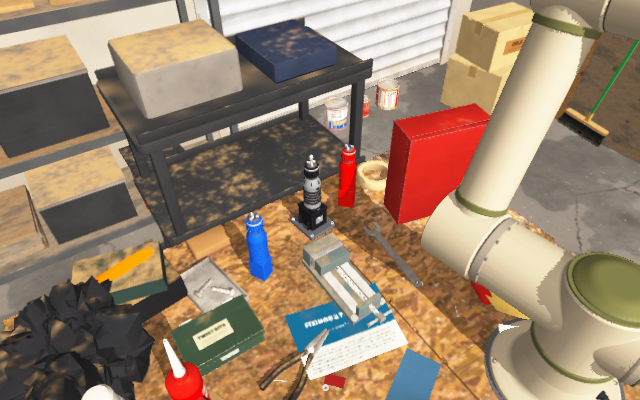

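View pics/side.png

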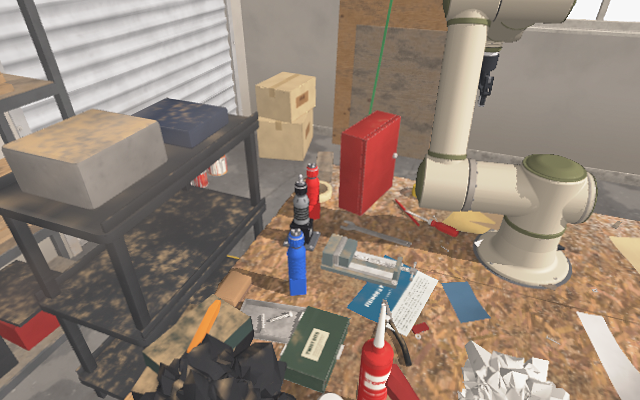

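The picture shows three tool-shaped things. In scene they are blue (row 245, col 257), red (175, 345) and grey/black in the dock (190, 312). In side they are blue (259, 295), red (191, 312) and grey (208, 302). I choose the grey one in the dock.

Run:
```python
from h import *
a=capture("scene");b=capture("side")
np.set_printoptions(precision=1,suppress=True)
P={"tool_grip":([190.7,312],[207.7,301.9]),"sleeve":([164.9,309.5],[186,304.4]),"seat":([177,310.4],[192.7,299.7]),"dock":([224,312.9],[240.2,303]),
"red grip":([174.7,345.5],[190.8,312.4]),"blue grip":([245.1,257.4],[258.9,294.9])}
for k,(p,q) in P.items(): print(k,*tri([ray(a,p),ray(b,q)]))
print("cams",ray(a,[200,320])[0],ray(b,[200,320])[0])
for k,p,z in(("tape",[176.9,375.6],12),("case near foot",[222,400],0),("case left top",[118,392],260),("case R top",[108,490],260),("block",[245,208],28),("shelf leg",[240,173],0),("shelf leg2",[160,355],0),("shelf top corner near",[125,145],400),("vise",[250,322],50)): print(k,atz(a,p,z))
def crop(c,r0,c0,h,w): return cv2.resize(c["img"][r0:r0+h,c0:c0+w],(w*5,h*5),interpolation=cv2.INTER_CUBIC)
save("crop",np.hstack([crop(a,140,275,110,75),crop(b,155,265,110,75)]))
```

```text
tool_grip [574.9 160.6 114.4] [0.7464373001064246, 0.7464373001066894]
sleeve [563.7 172.2 198.2] [5.864341467933131, 5.86434146793322]
seat [578.  162.4 159.6] [2.4975418743922297, 2.4975418743920774]
dock [573.5 161.2   2.1] [1.0236941068639513, 1.0236941068639958]
red grip [587.6  53.1 102.7] [1.6163118053316834, 1.6163118053318697]
blue grip [515.7 339.2  96.5] [2.2196784294367853, 2.219678429436749]
cams [-89.1 578.2 823.9] [216.7 976.3 736.3]
tape [620.2 -78.2  12. ]
case near foot [458.1 -27.5   0. ]
case left top [543.3 -38.3 260. ]
case R top [ 446.8 -252.8  260. ]
block [634.9 413.1  28. ]
shelf leg [723.3 471.2   0. ]
shelf leg2 [724.9 -86.2   0. ]
shelf top corner near [601.5 469.5 400. ]
vise [457.1 212.   50. ]
```

View pics/crop.png

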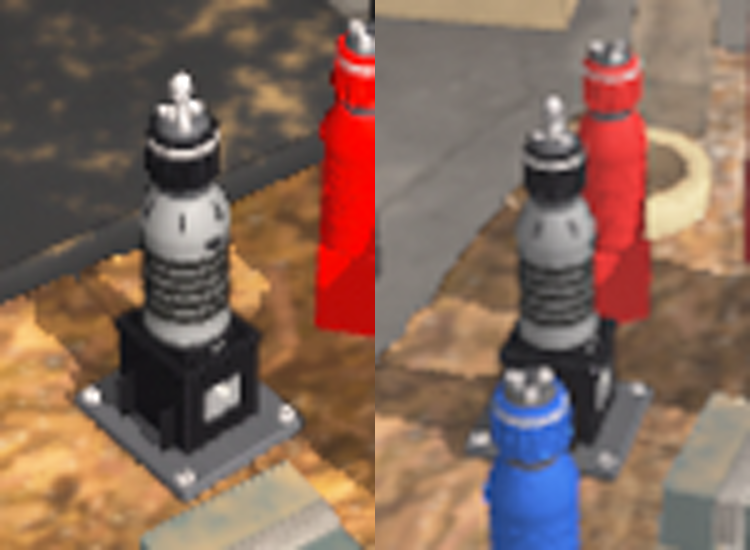

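The crops confirm the choice: the grey/black tool with the bare steel burr stands in the black dock, in front of the red look-alike and behind the blue one. Next I work out the dock's yaw and the approach moves.

```bash
cat >> h.py <<'E'
from scipy.spatial.transform import Rotation as Ro
def rot(q): return Ro.from_quat([q[1],q[2],q[3],q[0]])
def rel(T,Rt=None,s=None):
    s=s or sense();R0=rot(s["ee_rot"]);d=R0.inv().apply(np.array(T)-np.array(s["eef_pos"]))/400
    w=np.zeros(3) if Rt is None else (R0.inv()*Rt).as_rotvec()/(np.pi/2)
    return np.round(np.r_[d,w],4).tolist()
E
python3 - <<'E'
from h import *
np.set_printoptions(precision=2,suppress=True)
s=sense();print(rot(s["ee_rot"]).as_matrix(),s["joints"],s["grip_width"],s["force"])
a=capture("scene")
B=[atz(a,[140+r/5,275+c/5],5)[:2] for c,r in((90,397),(185,478),(288,412))]
print(B,[np.degrees(np.arctan2(*(B[j]-B[i])[::-1])) for i,j in((0,1),(1,2))])
for T in([300,-100,380],[574,161,310]): print(T,rel(T))
E
```

```text
[[ 0.93  0.37 -0.  ]
 [ 0.37 -0.93  0.  ]
 [ 0.   -0.   -1.  ]] [-1.42  0.31  1.5   0.    1.33 -0.22] 0.9996941470481515 [ 0.28 -0.15 -0.48]
[array([614.36, 194.99]), array([540.8 , 185.28]), array([549.13, 117.77])] [np.float64(-172.4776018783904), np.float64(-82.96309988951185)]
[300, -100, 380] [0.6054, -0.8041, -0.3242, 0.0, 0.0, 0.0]
[574, 161, 310] [1.4825, -1.1587, -0.1492, 0.0, 0.0, 0.0]
```

>>> jog_arm(series="0 0 -0.32 0 0 0 1;0 0 -0.32 0 0 0 1;0 0 -0.32 0 0 0 1;0.6 -0.8 -0.32 0 0 0 1;0.6 -0.8 -0.32 0 0 0 1;0.6 -0.8 -0.32 0 0 0 1;0.6 -0.8 -0.32 0 0 0 1;0.6 -0.8 -0.32 0 0 0 1;0.6 -0.8 -0.32 0 0 0 1;0.6 -0.8 -0.32 0 0 0 1;0.6 -0.8 -0.32 0 0 0 1;0.6 -0.8 -0.32 0 0 0 1;0.6 -0.8 -0.32 0 0 0 1")

```text
time_s: 2.68
eef_pos: [298.4, -103.1, 378.0]
ee_rot: [-0.0, 0.982, 0.186, -0.0]
force: [-0.0, -0.1, 0.1]
grip_width: 0.996
grip_force: 0.0
```

Run:
```python
from h import *
s=sense();print(s["joints"],s["eef_pos"],s["time_s"]);print(rel([560,150,330]))
```

```text
[-7.09781959e-01 -2.42643475e-01  1.74827821e+00 -8.66539332e-05
  1.63670597e+00  4.85848742e-01] [ 298.44583312 -103.10842442  378.0092018 ] 2.675
[0.8403, -0.3491, 0.1199, 0.0, 0.0, 0.0]
```

>>> jog_arm(series="0.84 -0.35 0.12 0 0 -1 1;0.84 -0.35 0.12 0 0 -1 1;0.84 -0.35 0.12 0 0 -1 1;0.84 -0.35 0.12 0 0 -1 1;0.84 -0.35 0.12 0 0 -1 1;0.84 -0.35 0.12 0 0 -1 1;0.84 -0.35 0.12 0 0 -1 1;0.84 -0.35 0.12 0 0 -1 1;0.84 -0.35 0.12 0 0 -1 1;0.84 -0.35 0.12 0 0 -1 1;0.84 -0.35 0.12 0 0 -1 1;0.84 -0.35 0.12 0 0 -1 1")

```text
time_s: 4.18
eef_pos: [559.6, 151.2, 330.2]
ee_rot: [-0.0, 0.563, 0.827, -0.0]
force: [-0.3, -0.1, 0.4]
grip_width: 1.001
grip_force: 0.0
```

Run:
```python
from h import *
np.set_printoptions(precision=2,suppress=True)
s=sense();print(s["joints"],s["eef_pos"],s["time_s"])
w=capture("wrist");a=capture("scene");b=capture("side");save("wrist1",w["img"])
print("wrist cam",ray(w,[200,320]))
for l in("dock","tool_grip","sleeve_grip","burr","chuck_seat","tool"):
  for c,n in((w,"w"),(a,"s"),(b,"d")):
    print(n,l,[(np.round(m["point"],1).tolist(),round(m["confidence"],2)) for m in mark_of(l,c)[:4]])
print(proj(w,[[575,161,219],[575,161,177],[588,53,199]]))
```

```text
[ 0.06  0.4   1.17  0.    1.57 -0.31] [559.58 151.24 330.2 ] 4.175
wrist cam (array([533.38, 217.26, 453.6 ]), array([ 0.1 , -0.27, -0.96]))
w dock [([152.8, 339.2], 0.82)]
s dock [([225.1, 309.3], 0.7)]
d dock [([236.8, 303.8], 0.79)]
w tool_grip [([168.2, 343.2], 0.7), ([262.1, 315.9], 0.58)]
s tool_grip [([192.7, 310.7], 0.94), ([242.4, 254.9], 0.7), ([173.5, 344.9], 0.67)]
d tool_grip [([205.8, 303.6], 0.8), ([188.7, 311.6], 0.69), ([258.6, 294.1], 0.56)]
w sleeve_grip [([188.1, 348.8], 0.73), ([296.2, 319.4], 0.7)]
s sleeve_grip [([224.1, 255.2], 0.71), ([167.2, 311.8], 0.65), ([152.4, 347.7], 0.65)]
d sleeve_grip [([188.6, 301.8], 0.58), ([169.2, 312.6], 0.5), ([239.3, 296.7], 0.46), ([293.5, 234.1], 0.25)]
w burr [([180.9, 345.7], 0.64)]
s burr []
d burr []
w chuck_seat [([288.9, 318.1], 0.68), ([181.6, 351.3], 0.59)]
s chuck_seat [([175.5, 308.7], 0.86), ([156.1, 352.3], 0.69), ([226.7, 255.6], 0.55)]
d chuck_seat [([241.3, 293.1], 0.87), ([173.8, 310.7], 0.79), ([194.7, 299.6], 0.6)]
w tool [([155.2, 339.5], 0.96), ([235.6, 318.7], 0.55)]
s tool [([271.6, 258.3], 0.95), ([200.2, 347.6], 0.8), ([219.6, 308.1], 0.61)]
d tool [([290.6, 295.7], 0.69), ([238.9, 301.9], 0.63)]
[[348.23 196.16]
 [344.72 182.48]
 [312.56 305.59]]
```

View pics/wrist1.png

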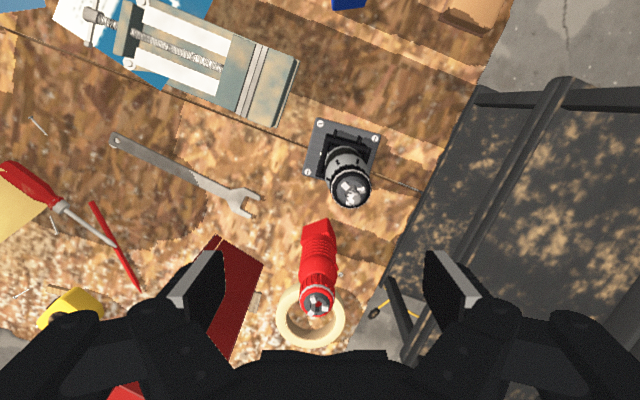

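The wrist view shows the grey tool's chuck at about (187, 352), in the dock at (153, 340). The red one is at (300, 317), the spanner at (175, 190) and the case at the lower left.

Run:
```python
from h import *
np.set_printoptions(precision=1,suppress=True)
w=capture("wrist");a=capture("scene");b=capture("side")
P={"dock":([152.8,339.2],[225.1,309.3],[236.8,303.8]),"grip":([168.2,343.2],[192.7,310.7],[205.8,303.6]),"sleeve":([184,350],[167.2,311.8],[188.6,301.8]),"seat":([181.6,351.3],[175.5,308.7],[194.7,299.6])}
for k,p in P.items(): print(k,*tri([ray(c,q) for c,q in zip((w,a,b),p)]))
for p,z in(([187,352],192),([153,341],6),([188.1,348.8],177),([168.2,343.2],110),([181.6,351.3],162)): print(z,atz(w,p,z))
B=[atz(w,p,6)[:2] for p in([123,319],[173,308],[178,362],[137,375])];print(B,np.mean(B,0),[np.degrees(np.arctan2(*(B[(i+1)%4]-B[i])[::-1])) for i in range(4)])
r=[r for r in regions_of("tool",w)]
for q in r[:2]: print(q["confidence"],q["point"])
def crop(c,r0,c0,h,w,k): return cv2.resize(c["img"][r0:r0+h,c0:c0+w],(w*k,h*k),interpolation=cv2.INTER_CUBIC)
save("wc",crop(w,110,290,110,110,5))
```

```text
dock [573.7 165.1  10.6] [4.8103483944583, 8.279780875358792, 6.335234192814566]
grip [572.6 163.  118. ] [4.061771395216201, 4.97866267205267, 4.98955871739396]
sleeve [577.3 159.9 178.6] [2.9064229866258646, 4.8391659012638035, 5.171365748074047]
seat [582.7 161.2 155.7] [1.4626355624463883, 2.3968913489272174, 2.701885150532348]
192 [579.6 163.  192. ]
6 [580.4 162.3   6. ]
177 [580.1 158.  177. ]
110 [577.7 161.2 110. ]
162 [582.4 161.1 162. ]
[array([538.6, 188.1]), array([549. , 120.3]), array([620.3, 141.1]), array([614.2, 198.5])] [580.5 162. ] [np.float64(-81.24337910448189), np.float64(16.224202413758608), np.float64(96.12333341366677), np.float64(-172.13656703799035)]
0.96 [170.3, 344.0]
0.85 [269.9, 317.0]
```

View pics/wc.png

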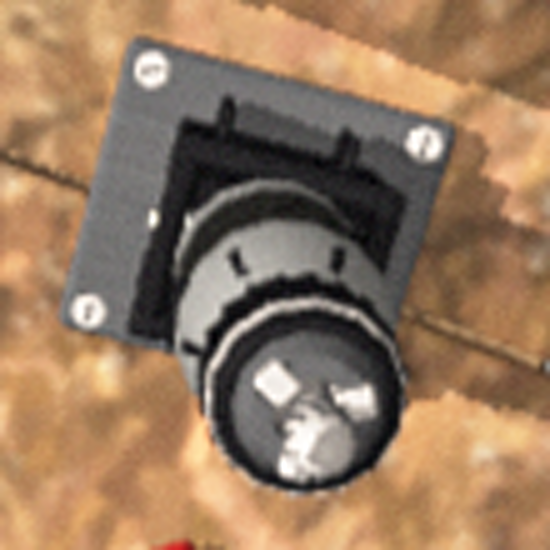

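Run:
```python
from h import *
print(rel([580,161.5,178]))
```

```text
[0.0045, 0.0569, 0.3807, 0.0, 0.0, 0.0]
```

>>> jog_arm(series="0.005 0.057 0.1 0 0 0 1;0.005 0.057 0.2 0 0 0 1;0.005 0.057 0.28 0 0 0 1;0.005 0.057 0.34 0 0 0 1;0.005 0.057 0.38 0 0 0 0.5;0.005 0.057 0.38 0 0 0 0.2;0.005 0.057 0.38 0 0 0 -0.05;0.005 0.057 0.38 0 0 0 -0.3;0.005 0.057 0.38 0 0 0 -0.6;0.005 0.057 0.38 0 0 0 -1;0.005 0.057 0.38 0 0 0 -1;0.005 0.057 0.38 0 0 0 -1", grip_force=40)

```text
time_s: 6.92
eef_pos: [580.4, 161.7, 179.6]
ee_rot: [0.001, 0.562, 0.827, 0.001]
force: [-1.1, -0.4, 6.0]
grip_width: 0.372
grip_force: 39.9
```

Run:
```python
from h import *
s=sense();print(s)
```

```text
{'time_s': 6.925, 'joints': array([ 7.75895166e-02,  5.39664901e-01,  1.35067750e+00, -1.22356469e-04,
        1.24908094e+00, -2.99279295e-01]), 'dq': array([ 0.00046254, -0.00017075, -0.00012684, -0.00051146,  0.00058857,
       -0.00081801]), 'tau': array([-3.13553399e-03, -4.70438683e+01, -2.35094315e+01,  9.23523610e-02,
       -3.47996894e-01,  2.86143768e-02]), 'eef_pos': array([580.37620181, 161.7451303 , 179.62982862]), 'ee_rot': array([8.83364788e-04, 5.62117677e-01, 8.27056550e-01, 6.32077566e-04]), 'force': array([-1.09726221, -0.38777097,  6.04476322]), 'wrist_torque': array([-0.06170802,  0.25334975,  0.00140179]), 'grip_force': 39.94589984088847, 'grip_width': 0.3720053333434863}
```

>>> jog_arm(series="0 0 0 0 0 0.1 -1;0 0 0 0 0 0.2 -1;0 0 0 0 0 0.3 -1;0 0 0 0 0 0.4 -1;0 0 0 0 0 0.5 -1;0 0 0 0 0 0.6 -1;0 0 0 0 0 0.7 -1;0 0 0 0 0 0.8 -1;0 0 0 0 0 0.9 -1;0 0 0 0 0 1 -1")

```text
time_s: 8.18
eef_pos: [581.4, 160.7, 179.8]
ee_rot: [0.001, 0.983, 0.185, 0.002]
force: [4.4, -5.6, 5.1]
grip_width: 0.369
grip_force: 39.8
```

Run:
```python
from h import *
s=sense();print(s["joints"],s["eef_pos"],s["force"],s["wrist_torque"],s["grip_width"])
w=capture("wrist");save("w2",w["img"])
```

```text
[ 0.07653827  0.54000939  1.34979227 -0.00251531  1.24690494  1.27663577] [581.44375341 160.66617028 179.75251396] [ 4.44232833 -5.57815036  5.0984064 ] [-1.16250809 -0.81557975  0.07934644] 0.3691114733333863
```

View pics/w2.png

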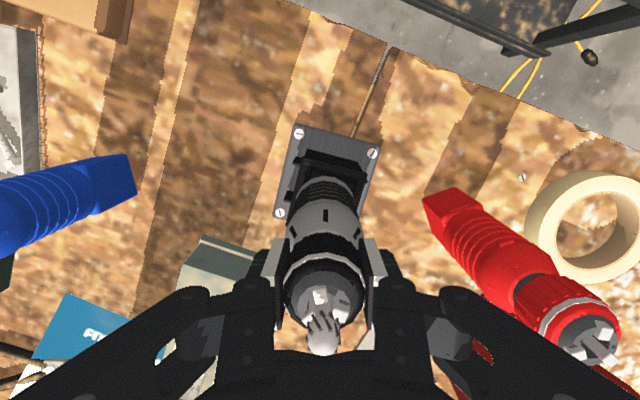

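The pads hold the black sleeve at (275, 320) and the burr stands centred above it at (335, 322). The torque of 0.08 N m shows the sleeve is turning.

>>> jog_arm(series="0 0 0 0 0 0.1 -1;0 0 0 0 0 0.2 -1;0 0 0 0 0 0.3 -1;0 0 0 0 0 0.35 -1;0 0 0 0 0 0.35 -1", grip_force=45)

```text
time_s: 8.85
eef_pos: [581.3, 160.4, 179.9]
ee_rot: [0.001, 0.996, -0.087, 0.002]
force: [1.6, -6.4, 6.1]
grip_width: 0.369
grip_force: 44.2
```

Run:
```python
from h import *
s=sense();print(s["joints"],s["eef_pos"],s["force"],s["wrist_torque"],s["grip_width"])
```

```text
[ 0.07627334  0.53970197  1.34985561 -0.00310575  1.2478035   1.82213352] [581.26624537 160.36244259 179.91065738] [ 1.57092776 -6.39138325  6.10448111] [-1.41869317 -0.3504567   0.11053935] 0.3690138968725032
```

>>> jog_arm(series="0 0 0 0 0 0.06 -1;0 0 0 0 0 0.12 -1;0 0 0 0 0 0.18 -1;0 0 0 0 0 0.18 -1")

```text
time_s: 9.35
eef_pos: [582.2, 159.2, 180.0]
ee_rot: [0.002, 0.974, -0.226, 0.004]
force: [7.3, -13.1, 4.3]
grip_width: 0.372
grip_force: 77.1
```

Run:
```python
from h import *
s=sense();print(s["joints"],s["eef_pos"],s["force"],s["wrist_torque"],s["grip_width"])
```

```text
[ 0.07523914  0.53992615  1.34916391 -0.00601403  1.24610733  2.10286202] [582.15092649 159.16265867 180.03640966] [  7.29371584 -13.12324774   4.31645331] [-2.19277385 -1.11399832  1.30122023] 0.37219608950234745
```

>>> jog_arm(series="0 0 0 0 0 -0.04 -1;0 0 0 0 0 -0.04 -1;0 0 0 0 0 -0.04 -1;0 0 0 0 0 -0.04 0;0 0 0 0 0 -0.04 0.6;0 0 0 0 0 -0.04 1;0 0 0 0 0 -0.04 1;0 0 -0.1 0 0 -0.04 1;0 0 -0.2 0 0 -0.04 1;0 0 -0.3 0 0 -0.04 1;0 0 -0.3 0 0 -0.04 1")

```text
time_s: 10.72
eef_pos: [580.7, 161.9, 301.5]
ee_rot: [-0.001, 0.981, -0.195, 0.003]
force: [-0.2, 0.4, -0.1]
grip_width: 1.001
grip_force: 0.0
```

Run:
```python
from h import *
s=sense();print(s["joints"],s["eef_pos"],s["force"],s["wrist_torque"],s["grip_width"],rot(s["ee_rot"]).as_matrix().round(2))
# check tool still seated: red check with scene
a=capture("scene");b=capture("side");w=capture("wrist")
for l in("tool_grip","chuck_seat"):
  for c,n in((w,"w"),(a,"s"),(b,"d")):
    print(n,l,[(np.round(m["point"],1).tolist(),round(m["confidence"],2)) for m in mark_of(l,c)[:4]], proj(c,[580,161.5,110 if l[0]=="t" else 162])[:, ::-1].round(1))
```

```text
[7.77703580e-02 4.59712128e-01 1.15612823e+00 5.57606987e-05
 1.51970018e+00 2.04127269e+00] [580.68191558 161.91689889 301.47845537] [-0.23824657  0.39340491 -0.11923442] [ 0.02154116  0.01554015 -0.02257715] 1.0006662506642676 [[ 0.92 -0.38  0.01]
 [-0.38 -0.92  0.  ]
 [ 0.01 -0.   -1.  ]]
w tool_grip [([110.5, 434.3], 0.79)] [[175.3 324.5]]
s tool_grip [([173.6, 348.0], 0.9), ([191.5, 313.5], 0.82), ([248.3, 256.8], 0.62)] [[191.3 310.6]]
d tool_grip [([260.2, 295.1], 0.64), ([206.6, 299.3], 0.62), ([187.0, 313.3], 0.56)] [[208.6 299.9]]
w chuck_seat [([114.7, 456.1], 0.66), ([185.2, 328.9], 0.63)] [[189.3 324.7]]
s chuck_seat [([226.3, 256.0], 0.68), ([157.5, 348.0], 0.61)] [[174.5 310.1]]
d chuck_seat [([172.7, 311.9], 0.83), ([242.1, 296.5], 0.76), ([192.5, 300.0], 0.6)] [[192.4 299.5]]
```

```bash
cat > kin.py <<'E'
from h import *
from scipy.optimize import least_squares
Y=lambda a:Ro.from_euler('y',a);Z=lambda a:Ro.from_euler('z',a)
def fk(q,p,s4=1):
    h,a1,L1,a,L2,o,d=p
    R=Z(q[0]);x=np.array([0,0,h])+R.apply([a1,0,0]);R=R*Y(q[1]);x=x+R.apply([0,0,L1]);R=R*Y(q[2]);x=x+R.apply([a,0,L2])
    R=R*Z(s4*q[3])*Y(q[4]);x=x+R.apply([0,o,d]);return x,R*Z(q[5])
D=[([-1.417,.313,1.498,0,1.331,-.223],(193.16,-488.181,250.294)),
([-.709782,-.242643,1.748278,-8.67e-5,1.636706,.485849],(298.446,-103.108,378.009)),
([.0775895,.539665,1.350678,-1.2236e-4,1.249081,-.29928],(580.376,161.745,179.63)),
([.0765383,.540009,1.349792,-.0025153,1.246905,1.276636],(581.444,160.666,179.753)),
([.0762733,.539702,1.349856,-.0031057,1.247804,1.822134],(581.266,160.362,179.911)),
([.0752391,.539926,1.349164,-.006014,1.246107,2.102862],(582.151,159.163,180.036)),
([7.77703580e-02,4.59712128e-01,1.15612823e+00,5.57606987e-05,1.51970018e+00,2.04127269e+00],(580.68191558,161.91689889,301.47845537))]
E
python3 - <<'E'
from kin import *
np.set_printoptions(precision=3,suppress=True)
for s4 in(1,-1):
    f=lambda p:np.ravel([fk(q,p,s4)[0]-x for q,x in D])
    # weak prior on a1,a to keep it determinate
    r=least_squares(lambda p:np.r_[f(p),.002*p[1],.002*p[3],.001*(p[6]-250)],[180,0,400,0,400,116,250]);print(s4,r.x,abs(f(r.x)).max())
R=fk(D[5][0],r.x,1)[1].as_matrix();print(R);print(fk(D[5][0],r.x,-1)[1].as_matrix());print(rot([0.002,.974,-.226,.004]).as_matrix())
E
```

```text
1 [200.009   0.972 438.832  38.708 396.547 116.269 235.221] 0.35884511874292
-1 [-103.531   -0.104  442.867   42.838  397.915  116.003  -68.628] 0.6531333536203192
[[ 0.439  0.898  0.007]
 [ 0.898 -0.439 -0.005]
 [-0.002  0.008 -1.   ]]
[[ 0.443  0.897  0.006]
 [ 0.897 -0.443  0.006]
 [ 0.008  0.003 -1.   ]]
[[ 0.898 -0.44   0.007]
 [-0.44  -0.898 -0.006]
 [ 0.009  0.002 -1.   ]]
```

```bash
cat >> kin.py <<'E'
p=np.array([200.009,0,438.832,38.708,396.547,116.27,235.2])
lo=np.array([-2.94,-.97,.19,-1.23,.02,-2.88]);hi=np.array([2.94,2.17,2.56,4.37,3.11,2.88])
def fkt(q,p=None): 
    p=globals()['p'] if p is None else p
    x,R=fk(q,p);return x,R*Z(np.pi/2)
def ik(T,Rt,q0):
    def f(q):
        x,R=fkt(q);return np.r_[(x-T)/100,(Rt.inv()*R).as_rotvec()]
    r=least_squares(f,np.clip(q0,lo+.01,hi-.01),bounds=(lo,hi));return r.x,np.abs(r.fun).max()
def tgt(yaw,pit,flip):
    z=np.array([np.cos(pit)*np.cos(yaw),np.cos(pit)*np.sin(yaw),-np.sin(pit)]);y=np.array([-np.sin(yaw),np.cos(yaw),0])*flip
    return Ro.from_matrix(np.c_[np.cross(y,z),y,z])
E
python3 - <<'E'
from kin import *
np.set_printoptions(precision=2,suppress=True)
rng=np.random.default_rng(0)
for pit in(0,15,25):
  for yaw in(-60,-45,-30,-15,0,15,30):
    S=[]
    for fl in(1,-1):
      for k in range(10):
        q0=np.r_[.1,.8,1.5,rng.uniform(-1,4),rng.uniform(.1,2.5),rng.uniform(-2.5,2.5)]
        q,e=ik(np.array([580,161.5,110]),tgt(*np.radians([yaw,pit]),fl),q0)
        if e<1e-3 and not any(np.allclose(q,s,atol=.02) for s,_ in S): S.append((q,fl))
    for q,fl in S:
        x0=np.array([0,0,p[0]])
        R=Z(q[0])*Y(q[1]);e1=x0+R.apply([0,0,p[2]]);R=R*Y(q[2]);w=e1+R.apply([p[3],0,p[4]]);
        Rw=R*Z(q[3])*Y(q[4]);w2=w+Rw.apply([0,p[5],0])
        print(pit,yaw,fl,q,"elbow",e1.round(),"w",w.round(),"w2",w2.round())
E
```

```text
0 -15 1 [0.7  0.77 1.78 4.19 1.24 1.06] elbow [232. 196. 516.] w [379. 320. 167.] w2 [353. 222. 110.]
0 -15 -1 [ 0.7   0.77  1.78  4.19  1.24 -2.08] elbow [232. 196. 516.] w [379. 320. 167.] w2 [353. 222. 110.]
0 0 1 [0.67 0.76 1.93 3.86 1.22 1.28] elbow [238. 188. 517.] w [345. 273. 143.] w2 [345. 161. 110.]
0 0 -1 [ 0.67  0.76  1.93  3.86  1.22 -1.86] elbow [238. 188. 517.] w [345. 273. 143.] w2 [345. 161. 110.]
0 15 1 [0.58 0.78 2.07 3.48 1.29 1.48] elbow [258. 170. 512.] w [323. 212. 121.] w2 [353. 101. 110.]
0 15 -1 [ 0.58  0.78  2.07  3.48  1.29 -1.67] elbow [258. 170. 512.] w [323. 212. 121.] w2 [353. 101. 110.]
0 30 1 [0.43 0.8  2.16 3.04 1.39 1.59] elbow [287. 131. 505.] w [318. 145. 108.] w2 [376.  44. 110.]
0 30 -1 [ 0.43  0.8   2.16  3.04  1.39 -1.55] elbow [287. 131. 505.] w [318. 145. 108.] w2 [376.  44. 110.]
15 0 1 [0.62 0.59 1.91 4.02 0.82 1.07] elbow [198. 142. 565.] w [367. 264. 225.] w2 [353. 162. 171.]
15 0 -1 [ 0.62  0.59  1.91  4.02  0.82 -2.07] elbow [198. 142. 565.] w [367. 264. 225.] w2 [353. 161. 171.]
15 15 1 [0.57 0.6  2.06 3.54 0.86 1.38] elbow [210. 134
[... 516 characters left out ...]
 -2.69] elbow [255. 157. 521.] w [539. 333. 304.] w2 [473. 346. 209.]
25 0 1 [0.54 0.49 1.83 4.26 0.55 0.77] elbow [179. 108. 586.] w [402. 242. 285.] w2 [367. 161. 209.]
25 0 -1 [ 0.54  0.49  1.83  4.26  0.55 -2.37] elbow [179. 108. 586.] w [402. 242. 285.] w2 [367. 161. 209.]
25 15 1 [0.54 0.51 1.99 3.66 0.53 1.24] elbow [183. 110. 584.] w [361. 217. 244.] w2 [374. 106. 209.]
25 15 -1 [ 0.54  0.51  1.99  3.66  0.53 -1.9 ] elbow [183. 110. 584.] w [361. 217. 244.] w2 [374. 106. 209.]
25 30 1 [0.43 0.55 2.14 3.01 0.68 1.64] elbow [207.  95. 575.] w [335. 154. 203.] w2 [395.  55. 209.]
25 30 -1 [ 0.43  0.55  2.14  3.01  0.68 -1.51] elbow [207.  95. 575.] w [335. 154. 203.] w2 [395.  55. 209.]
```

```bash
cat >> kin.py <<'E'
def plan(W,n,op=1,s=None):
    s=s or sense();q=np.array(s["joints"]);out=[]
    xb,Rb=fkt(q)
    prev=Rb
    for w,k in zip(W,n):
        w=np.array(w)
        for i in range(1,k+1):
            x,R=fkt(q+(w-q)*i/k)
            v=np.r_[Rb.inv().apply(x-xb)/400,(Rb.inv()*R).as_rotvec()/(np.pi/2)]
            print(" ".join(f"{a:.2f}" if j<3 else f"{a:.2f}" for j,a in enumerate(v)),op,end=";");out.append((x.round(),(R.as_matrix()[:,2]).round(2),round(np.degrees((prev.inv()*R).magnitude()),1)));prev=R
        q=w
    print();return out
E
python3 - <<'E'
from kin import *
np.set_printoptions(precision=2,suppress=True)
for o in plan([[.2,-.1,1.5,.9,1.0,1.1],[.3,-.1,1.7,1.8,.6,.1],[.45,.1,1.9,2.8,.6,-1.]],[8,8,8]): print(*o)
E
```

```text
-0.05 -0.07 -0.10 0.09 0.02 -0.08 1;-0.11 -0.13 -0.20 0.18 0.06 -0.16 1;-0.17 -0.18 -0.31 0.26 0.10 -0.23 1;-0.24 -0.22 -0.43 0.34 0.15 -0.29 1;-0.30 -0.24 -0.55 0.42 0.21 -0.35 1;-0.37 -0.25 -0.67 0.49 0.27 -0.41 1;-0.43 -0.24 -0.78 0.55 0.34 -0.45 1;-0.50 -0.22 -0.90 0.62 0.41 -0.49 1;-0.49 -0.23 -0.94 0.66 0.46 -0.51 1;-0.48 -0.23 -0.98 0.70 0.50 -0.53 1;-0.47 -0.23 -1.01 0.74 0.55 -0.53 1;-0.44 -0.22 -1.04 0.76 0.59 -0.53 1;-0.41 -0.21 -1.06 0.78 0.64 -0.52 1;-0.38 -0.19 -1.07 0.79 0.69 -0.51 1;-0.33 -0.17 -1.07 0.79 0.73 -0.49 1;-0.29 -0.15 -1.07 0.78 0.77 -0.46 1;-0.25 -0.15 -1.02 0.79 0.79 -0.46 1;-0.21 -0.16 -0.97 0.80 0.80 -0.45 1;-0.17 -0.16 -0.91 0.79 0.82 -0.44 1;-0.13 -0.16 -0.85 0.78 0.84 -0.42 1;-0.09 -0.16 -0.78 0.76 0.85 -0.41 1;-0.06 -0.16 -0.70 0.74 0.87 -0.39 1;-0.03 -0.15 -0.61 0.71 0.88 -0.38 1;-0.01 -0.15 -0.52 0.67 0.89 -0.37 1;
[570. 195. 337.] [ 0.08  0.12 -0.99] 11.0
[558. 226. 379.] [ 0.16  0.24 -0.96] 10.8
[543. 254. 424.] [ 0.23  0.35 -0.91] 10.6
[525. 277. 470.] [ 0.3   0.46 -0.84] 10.4
[504. 296. 517.] [ 0.35  0.56 -0.75] 10.1
[481. 309. 564.] [ 0.4   0.64 -0.65] 9.8
[456. 317. 611.] [ 0.44  0.71 -0.54] 9.5
[429. 319. 656.] [ 0.48  0.77 -0.42] 9.2
[432. 322. 673.] [ 0.48  0.81 -0.34] 5.9
[436. 322. 689.] [ 0.48  0.84 -0.26] 5.5
[442. 318. 703.] [ 0.49  0.85 -0.18] 5.1
[450. 311. 714.] [ 0.51  0.85 -0.11] 4.7
[459. 301. 722.] [ 0.53  0.84 -0.04] 4.4
[470. 290. 727.] [0.56 0.83 0.02] 4.1
[482. 276. 728.] [0.59 0.8  0.07] 3.8
[495. 261. 724.] [0.63 0.77 0.1 ] 3.6
[510. 257. 707.] [0.63 0.77 0.13] 1.5
[526. 253. 687.] [0.64 0.75 0.15] 1.5
[541. 248. 664.] [0.65 0.74 0.17] 1.6
[556. 242. 638.] [0.67 0.72 0.18] 1.9
[570. 236. 608.] [0.7  0.69 0.18] 2.2
[582. 230. 576.] [0.73 0.66 0.18] 2.5
[591. 224. 542.] [0.76 0.63 0.16] 2.9
[598. 217. 505.] [0.79 0.59 0.14] 3.3
```

Run:
```python
from h import *
a=capture("scene");b=capture("side")
print(tri([ray(a,[62,371]),ray(b,[117,257])]),tri([ray(a,[125,150]),ray(b,[233,93])]))
```

```text
(array([ 979.67146062, -337.89140368,  127.96868482]), [5.325641340537128, 5.325641340537317]) (array([1104.53673611,  381.33264151,   62.50710939]), [21.05469888387718, 21.054698883877478])
```

>>> jog_arm(series="0 0 -0.05 0 0 0 1;-0.05 -0.07 -0.10 0.09 0.02 -0.08 1;-0.11 -0.13 -0.20 0.18 0.06 -0.16 1;-0.17 -0.18 -0.31 0.26 0.10 -0.23 1;-0.24 -0.22 -0.43 0.34 0.15 -0.29 1;-0.30 -0.24 -0.55 0.42 0.21 -0.35 1;-0.37 -0.25 -0.67 0.49 0.27 -0.41 1;-0.43 -0.24 -0.78 0.55 0.34 -0.45 1;-0.50 -0.22 -0.90 0.62 0.41 -0.49 1;-0.50 -0.22 -0.90 0.62 0.41 -0.49 1")

```text
time_s: 12.52
eef_pos: [426.6, 319.4, 661.5]
ee_rot: [-0.382, 0.818, 0.199, 0.381]
force: [-0.8, 0.3, -0.0]
grip_width: 0.999
grip_force: 0.0
```

Run:
```python
from kin import *
np.set_printoptions(precision=3,suppress=True)
s=sense();q=s["joints"];print(q,s["time_s"]);x,R=fkt(q);print(x,s["eef_pos"],(R.inv()*rot(s["ee_rot"])).as_rotvec())
D.append((q,s["eef_pos"]))
f=lambda v:np.ravel([(fk(q,v)[0]-x) for q,x in D])
r=least_squares(f,p,loss="soft_l1");print(r.x.tolist(),abs(f(r.x)).max())
import kin; kin.p=r.x
for o in plan([[.3,-.1,1.7,1.8,.6,.1],[.45,.1,1.9,2.8,.6,-1.]],[6,9]): print(*o)
```

```text
[ 0.062 -0.13   1.287  0.9    1.259  1.207] 12.525
[391.315 272.311 743.919] [426.595 319.439 661.508] [ 0. -0.  0.]
[252.12547912486986, 45.397994664006845, 439.0192108336748, 45.71087879282805, 351.8608640324524, 116.30692497278714, 294.2479269517565] 85.67503521991864
0.05 -0.05 0.01 0.07 0.06 -0.06 1;0.11 -0.07 0.02 0.11 0.13 -0.10 1;0.16 -0.06 0.02 0.14 0.20 -0.12 1;0.20 -0.02 0.03 0.13 0.26 -0.13 1;0.22 0.05 0.04 0.11 0.31 -0.14 1;0.22 0.15 0.07 0.06 0.35 -0.13 1;0.22 0.19 0.09 0.06 0.36 -0.14 1;0.22 0.23 0.11 0.06 0.38 -0.14 1;0.21 0.28 0.14 0.06 0.39 -0.14 1;0.19 0.34 0.17 0.04 0.40 -0.14 1;0.17 0.40 0.19 0.03 0.41 -0.14 1;0.14 0.46 0.22 0.01 0.42 -0.14 1;0.11 0.52 0.25 -0.02 0.43 -0.14 1;0.06 0.58 0.28 -0.05 0.43 -0.14 1;0.01 0.64 0.31 -0.08 0.43 -0.14 1;
[430. 336. 771.] [ 0.45  0.84 -0.29] 9.7
[440. 344. 791.] [ 0.45  0.88 -0.17] 8.2
[456. 343. 805.] [ 0.47  0.88 -0.06] 6.9
[478. 335. 808.] [0.51 0.86 0.03] 5.9
[504. 323. 800.] [0.56 0.82 0.09] 5.2
[532. 306. 777.] [0.63 0.77 0.1 ] 5.0
[546. 303. 765.] [0.63 0.77 0.13] 1.4
[560. 299. 751.] [0.64 0.76 0.15] 1.3
[575. 293. 734.] [0.65 0.74 0.16] 1.4
[589. 288. 715.] [0.66 0.73 0.18] 1.6
[603. 281. 692.] [0.68 0.71 0.18] 1.8
[616. 275. 667.] [0.71 0.68 0.18] 2.1
[628. 268. 640.] [0.73 0.66 0.17] 2.3
[639. 260. 610.] [0.76 0.63 0.16] 2.6
[647. 253. 578.] [0.79 0.59 0.14] 3.0
```

```bash
cat >> kin.py <<'E'
def fk(q,p,s4=1):
    h,L1,a,L2,d,os,ow,e=p
    R=Z(q[0]);x=np.array([0,0,h])+R.apply([0,os,0]);R=R*Y(q[1]);x=x+R.apply([0,0,L1]);R=R*Y(q[2]);x=x+R.apply([a,0,L2])
    R=R*Z(s4*q[3]);x=x+R.apply([e,0,0]);R=R*Y(q[4]);x=x+R.apply([0,ow,d]);return x,R*Z(q[5])
D.append(([.06,.4,1.17,0,1.57,-.31],(559.58,151.24,330.2)))
E
python3 - <<'E'
from kin import *
import kin
np.set_printoptions(precision=3,suppress=True)
s=sense();D.pop();D.append((s["joints"],s["eef_pos"]))
print([repr(float(v)) for v in s["joints"]],s["eef_pos"])
f=lambda v:np.ravel([(kin.fk(q,v)[0]-x) for q,x in D])
for x0 in([200,440,40,390,235,116,0,0],[200,440,0,390,235,60,60,40]):
  for fixe in(0,1):
    g=lambda v:np.r_[f(v),(v[7]*(1 if fixe else .001))]
    r=least_squares(g,x0);print(r.x,abs(f(r.x)).max())
E
```

```text
['0.06179847710416862', '-0.12968248052553513', '1.2873291056172689', '0.9001471926503493', '1.2587662082586601', '1.2071174084074578'] [426.595 319.439 661.508]
[201.279 438.862  38.9   397.515 236.31  116.316  -0.045   0.006] 0.15415735064348723
[201.28  438.86   38.899 397.515 236.314 116.316  -0.045   0.001] 0.1542533336763654
[201.279 438.862  38.9   397.515 236.31  116.316  -0.045   0.006] 0.15415733412427812
[201.28  438.86   38.899 397.515 236.314 116.316  -0.045   0.001] 0.15425334869411245
```

```bash
cat >> kin.py <<'E'
p=np.array([201.28,438.86,38.9,397.515,236.31,116.316,0,0])
def wc(q):
    x,R=fk(q,np.r_[p[:4],0,p[5:]]);return x.round()
E
python3 - <<'E'
from kin import *
np.set_printoptions(precision=2,suppress=True)
rng=np.random.default_rng(0)
for pit in(0,15,22):
  for yaw in(-45,-30,-15,0,15,30):
    S=[]
    for fl in(1,-1):
      for k in range(8):
        q0=np.r_[.1,.8,1.5,rng.uniform(-1,4),rng.uniform(.1,2.5),rng.uniform(-2.5,2.5)]
        q,e=ik(np.array([580,161.5,110]),tgt(*np.radians([yaw,pit]),fl),q0)
        if e<1e-3 and not any(np.allclose(q,s,atol=.02) for s in S): S.append(q);print(pit,yaw,fl,q,"w",wc(q))
E
```

```text
0 -30 1 [0.39 0.85 1.88 4.1  1.32 1.24] w [375. 280. 110.]
0 -30 -1 [ 0.39  0.85  1.88  4.1   1.32 -1.9 ] w [375. 280. 110.]
0 -15 1 [0.28 0.82 2.03 3.7  1.32 1.41] w [352. 223. 110.]
0 -15 -1 [ 0.28  0.82  2.03  3.7   1.32 -1.73] w [352. 223. 110.]
0 0 1 [0.13 0.8  2.13 3.27 1.36 1.54] w [344. 161. 110.]
0 0 -1 [ 0.13  0.8   2.13  3.27  1.36 -1.6 ] w [344. 161. 110.]
0 15 1 [-0.05  0.8   2.16  2.83  1.4   1.63] w [352. 100. 110.]
0 15 -1 [-0.05  0.8   2.16  2.83  1.4  -1.52] w [352. 100. 110.]
0 30 1 [-0.2   0.8   2.13  2.41  1.41  1.71] w [375.  43. 110.]
0 30 -1 [-0.2   0.8   2.13  2.41  1.41 -1.43] w [375.  43. 110.]
15 -30 1 [0.38 0.71 1.89 4.24 1.01 1.08] w [382. 276. 171.]
15 -30 -1 [ 0.38  0.71  1.89  4.24  1.01 -2.06] w [382. 276. 171.]
15 -15 1 [0.27 0.66 2.04 3.79 0.94 1.3 ] w [360. 221. 171.]
15 -15 -1 [ 0.27  0.66  2.04  3.79  0.94 -1.84] w [360. 221. 171.]
15 0 1 [0.13 0.63 2.13 3.29 0.94 1.51] w [352. 161. 171.]
15 0 -1 [ 0.13  0.63  2.13  3.29  0.94 -1.63] w [352. 162. 171.]
15 15 1 [-0.04  0.62  2.17  2.79  0.98  1.69] w [360. 102. 171.]
15 15 -1 [-0.04  0.62  2.17  2.79  0.98 -1.45] w [360. 102. 171.]
15 30 1 [-0.18  0.63  2.14  2.33  1.04  1.85] w [382.  47. 171.]
15 30 -1 [-0.18  0.63  2.14  2.33  1.04 -1.29] w [382.  47. 171.]
22 -30 1 [0.36 0.66 1.88 4.35 0.87 0.97] w [390. 271. 199.]
22 -30 -1 [ 0.36  0.66  1.88  4.35  0.87 -2.18] w [390. 271. 199.]
22 -15 1 [0.26 0.6  2.02 3.88 0.76 1.2 ] w [368. 218. 199.]
22 -15 -1 [ 0.26  0.6   2.02  3.88  0.76 -1.94] w [368. 218. 199.]
22 0 1 [0.12 0.57 2.11 3.31 0.73 1.49] w [361. 161. 199.]
22 0 -1 [ 0.12  0.57  2.11  3.31  0.73 -1.65] w [361. 161. 199.]
22 15 1 [-0.03  0.55  2.15  2.75  0.77  1.75] w [368. 105. 199.]
22 15 -1 [-0.03  0.55  2.15  2.75  0.77 -1.39] w [368. 105. 199.]
22 30 1 [-0.17  0.56  2.12  2.25  0.86  1.95] w [390.  52. 199.]
22 30 -1 [-0.17  0.56  2.12  2.25  0.86 -1.19] w [390.  52. 199.]
```

Run:
```python
from kin import *
np.set_printoptions(precision=2,suppress=True)
Rt=tgt(*np.radians([15,20]),-1);z=Rt.as_matrix()[:,2];G=np.array([580,161.5,110])
q1,e1=ik(G,Rt,[-.03,.56,2.15,2.76,.8,-1.4]);q0,e0=ik(G-150*z,Rt,q1);print(q1,e1,q0,e0,wc(q0),Rt.as_matrix())
for o in plan([[.06,-.2,1.7,1.8,.7,-.1],q0],[9,11]): print(*o)
```

```text
[-0.03  0.57  2.16  2.76  0.83 -1.41] 2.2238792751760878e-10 [-0.22  0.24  2.54  2.55  0.91 -1.36] 4.547473508864641e-15 [229.  68. 242.] [[ 0.33  0.26  0.91]
 [ 0.09 -0.97  0.24]
 [ 0.94  0.   -0.34]]
0.01 -0.02 0.01 0.04 0.05 -0.05 1;0.03 -0.03 0.02 0.06 0.10 -0.10 1;0.04 -0.03 0.03 0.08 0.15 -0.14 1;0.06 -0.03 0.03 0.09 0.21 -0.18 1;0.07 -0.02 0.03 0.08 0.26 -0.21 1;0.08 0.00 0.02 0.06 0.31 -0.24 1;0.09 0.03 0.01 0.03 0.36 -0.26 1;0.09 0.06 0.01 -0.01 0.40 -0.28 1;0.08 0.11 -0.00 -0.05 0.44 -0.30 1;0.02 0.22 0.06 -0.08 0.42 -0.28 1;-0.06 0.33 0.11 -0.10 0.40 -0.27 1;-0.14 0.43 0.15 -0.13 0.38 -0.26 1;-0.23 0.53 0.18 -0.16 0.36 -0.24 1;-0.33 0.61 0.20 -0.19 0.34 -0.23 1;-0.43 0.69 0.21 -0.22 0.32 -0.21 1;-0.53 0.76 0.22 -0.26 0.30 -0.20 1;-0.63 0.82 0.21 -0.30 0.27 -0.19 1;-0.74 0.86 0.21 -0.34 0.24 -0.17 1;-0.85 0.90 0.19 -0.38 0.21 -0.16 1;-0.96 0.92 0.17 -0.42 0.17 -0.15 1;
[428. 328. 667.] [ 0.48  0.81 -0.33] 7.1
[431. 334. 672.] [ 0.48  0.84 -0.25] 6.7
[435. 337. 676.] [ 0.5   0.85 -0.16] 6.4
[439. 337. 680.] [ 0.52  0.85 -0.08] 6.1
[445. 333. 683.] [ 0.55  0.84 -0.01] 5.8
[451. 327. 683.] [0.58 0.81 0.06] 5.6
[458. 318. 681.] [0.62 0.77 0.12] 5.4
[466. 307. 676.] [0.67 0.73 0.17] 5.3
[473. 293. 668.] [0.71 0.67 0.2 ] 5.2
[496. 282. 615.] [0.74 0.66 0.16] 2.9
[513. 269. 563.] [0.76 0.63 0.12] 3.0
[525. 255. 511.] [0.79 0.61 0.08] 3.1
[532. 239. 460.] [0.81 0.58 0.04] 3.3
[533. 222. 411.] [ 0.84  0.54 -0.01] 3.5
[530. 205. 363.] [ 0.86  0.5  -0.05] 3.7
[522. 188. 317.] [ 0.88  0.46 -0.1 ] 4.0
[509. 171. 274.] [ 0.9   0.41 -0.15] 4.3
[491. 155. 233.] [ 0.91  0.36 -0.21] 4.6
[470. 139. 196.] [ 0.91  0.3  -0.28] 4.8
[444. 125. 161.] [ 0.91  0.24 -0.34] 5.1
```

>>> jog_arm(series="0.01 -0.02 0.01 0.04 0.05 -0.05 1;0.03 -0.03 0.02 0.06 0.10 -0.10 1;0.04 -0.03 0.03 0.08 0.15 -0.14 1;0.06 -0.03 0.03 0.09 0.21 -0.18 1;0.07 -0.02 0.03 0.08 0.26 -0.21 1;0.08 0.00 0.02 0.06 0.31 -0.24 1;0.09 0.03 0.01 0.03 0.36 -0.26 1;0.09 0.06 0.01 -0.01 0.40 -0.28 1;0.08 0.11 0 -0.05 0.44 -0.30 1;0.02 0.22 0.06 -0.08 0.42 -0.28 1;-0.06 0.33 0.11 -0.10 0.40 -0.27 1;-0.14 0.43 0.15 -0.13 0.38 -0.26 1;-0.23 0.53 0.18 -0.16 0.36 -0.24 1;-0.33 0.61 0.20 -0.19 0.34 -0.23 1;-0.43 0.69 0.21 -0.22 0.32 -0.21 1;-0.43 0.69 0.21 -0.22 0.32 -0.21 1")

```text
time_s: 14.52
eef_pos: [528.1, 204.5, 355.3]
ee_rot: [-0.209, 0.713, 0.16, 0.65]
force: [0.4, 0.1, 0.2]
grip_width: 1.0
grip_force: 0.0
```

Run:
```python
from kin import *
np.set_printoptions(precision=2,suppress=True)
s=sense();print(s["joints"],s["eef_pos"],fkt(s["joints"])[0])
Rt=tgt(*np.radians([15,20]),-1);z=Rt.as_matrix()[:,2];G=np.array([580,161.5,110])
q0,e0=ik(G-115*z,Rt,[-.1,.4,2.4,2.6,.9,-1.4]);print(q0,e0,wc(q0))
m,e=ik([480,160,250],Rt,q0);print(m,e)
for o in plan([m,q0],[5,6]): print(*o)
```

```text
[-0.1   0.04  2.17  2.2   0.81 -0.77] [528.08 204.47 355.34] [528.16 204.49 355.35]
[-0.16  0.33  2.45  2.63  0.9  -1.39] 2.0933227373731708e-11 [261.  76. 230.]
[-0.05  0.02  2.34  2.5   0.51 -1.11] 8.526512829121202e-16
-0.05 0.02 -0.02 -0.04 -0.03 -0.01 1;-0.10 0.03 -0.04 -0.08 -0.06 -0.01 1;-0.15 0.05 -0.07 -0.12 -0.09 -0.01 1;-0.21 0.05 -0.10 -0.15 -0.13 -0.02 1;-0.27 0.06 -0.14 -0.18 -0.17 -0.02 1;-0.32 0.07 -0.14 -0.17 -0.17 -0.02 1;-0.36 0.08 -0.14 -0.17 -0.17 -0.02 1;-0.40 0.10 -0.14 -0.17 -0.17 -0.02 1;-0.44 0.11 -0.15 -0.17 -0.17 -0.02 1;-0.48 0.12 -0.16 -0.17 -0.17 -0.02 1;-0.52 0.13 -0.17 -0.18 -0.17 -0.02 1;
[523. 195. 336.] [ 0.89  0.45 -0.11] 4.3
[516. 186. 316.] [ 0.9   0.4  -0.16] 4.4
[506. 177. 295.] [ 0.91  0.34 -0.22] 4.5
[494. 168. 273.] [ 0.92  0.29 -0.28] 4.5
[480. 160. 250.] [ 0.91  0.24 -0.34] 4.6
[482. 157. 231.] [ 0.9   0.25 -0.35] 0.6
[482. 154. 213.] [ 0.9   0.26 -0.35] 0.3
[482. 150. 196.] [ 0.9   0.26 -0.35] 0.1
[480. 145. 180.] [ 0.9   0.26 -0.35] 0.1
[478. 139. 164.] [ 0.9   0.25 -0.34] 0.3
[476. 134. 149.] [ 0.91  0.24 -0.34] 0.5
```

>>> jog_arm(series="-0.05 0.02 -0.02 -0.04 -0.03 -0.01 1;-0.10 0.03 -0.04 -0.08 -0.06 -0.01 1;-0.15 0.05 -0.07 -0.12 -0.09 -0.01 1;-0.21 0.05 -0.10 -0.15 -0.13 -0.02 1;-0.27 0.06 -0.14 -0.18 -0.17 -0.02 1;-0.32 0.07 -0.14 -0.17 -0.17 -0.02 1;-0.36 0.08 -0.14 -0.17 -0.17 -0.02 1;-0.40 0.10 -0.14 -0.17 -0.17 -0.02 1;-0.44 0.11 -0.15 -0.17 -0.17 -0.02 1;-0.48 0.12 -0.16 -0.17 -0.17 -0.02 1;-0.52 0.13 -0.17 -0.18 -0.17 -0.02 1;-0.52 0.13 -0.17 -0.18 -0.17 -0.02 1")

```text
time_s: 16.02
eef_pos: [476.7, 134.9, 151.7]
ee_rot: [-0.074, 0.81, 0.105, 0.572]
force: [-0.3, 0.5, 0.6]
grip_width: 1.002
grip_force: 0.0
```

Run:
```python
from kin import *
np.set_printoptions(precision=2,suppress=True)
s=sense();print(s["joints"],s["eef_pos"],s["force"])
w=capture("wrist");save("w3",w["img"]);print(proj(w,[[580,161.5,z] for z in(66,110,162,219)]),rot(s["ee_rot"]).as_matrix())
for l in("tool_grip","chuck_seat","burr"): print(l,[(np.round(m["point"],1).tolist(),round(m["confidence"],2)) for m in mark_of(l,w)[:4]])
Rt=tgt(*np.radians([15,20]),-1);print(rel([580,161.5,110],Rt),rel([580,161.5,210],Rt))
```

```text
[-0.15  0.33  2.45  2.65  0.9  -1.39] [476.66 134.9  151.75] [-0.28  0.52  0.62]
[[325.64 245.44]
 [325.9  202.46]
 [326.27 138.73]
 [326.83  44.88]] [[ 0.32  0.25  0.91]
 [ 0.09 -0.97  0.24]
 [ 0.94  0.   -0.33]]
tool_grip [([201.6, 327.7], 0.74), ([231.0, 63.8], 0.74), ([227.2, 487.3], 0.7)]
chuck_seat [([173.4, 22.2], 0.86), ([171.3, 512.4], 0.73), ([140.8, 331.7], 0.6), ([121.2, 331.0], 0.55)]
burr []
[-0.0119, 0.0009, 0.2877, 0.0037, -0.0062, 0.0003] [0.2239, 0.0015, 0.2045, 0.0037, -0.0062, 0.0003]
```

View pics/w3.png

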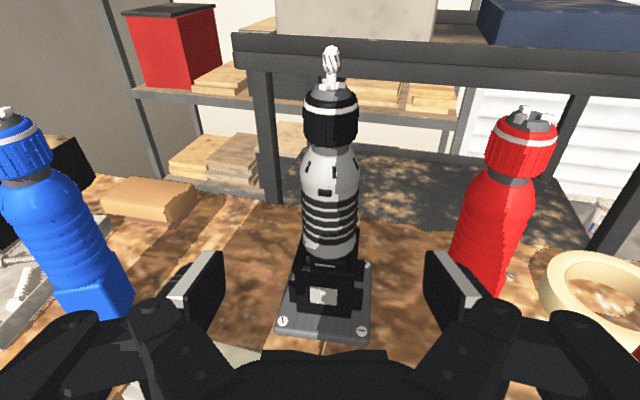

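The tool stands between the open fingers, with its axis at column 330 against 326 predicted. That puts it about 3 mm to the right, so I shift by 2 mm. The burr is upright at (65, 331), and the red and blue look-alikes are clear at the sides.

>>> jog_arm(series="0 0.006 0.06 0.004 -0.006 0 1;-0.004 0.006 0.12 0.004 -0.006 0 1;-0.008 0.006 0.18 0.004 -0.006 0 1;-0.012 0.006 0.24 0.004 -0.006 0 1;-0.012 0.006 0.27 0.004 -0.006 0 1;-0.012 0.006 0.29 0.004 -0.006 0 1;-0.012 0.006 0.29 0.004 -0.006 0 0.5;-0.012 0.006 0.29 0.004 -0.006 0 0.2;-0.012 0.006 0.29 0.004 -0.006 0 0;-0.012 0.006 0.29 0.004 -0.006 0 -0.3;-0.012 0.006 0.29 0.004 -0.006 0 -0.7;-0.012 0.006 0.29 0.004 -0.006 0 -1;-0.012 0.006 0.29 0.004 -0.006 0 -1;-0.012 0.006 0.29 0.004 -0.006 0 -1", grip_force=70)

```text
time_s: 17.98
eef_pos: [580.8, 159.1, 108.6]
ee_rot: [-0.075, 0.812, 0.107, 0.568]
force: [-1.8, -3.4, 6.0]
grip_width: 0.473
grip_force: 70.2
```

Run:
```python
from kin import *
np.set_printoptions(precision=3,suppress=True)
s=sense();print(s["joints"],s["eef_pos"],s["force"],s["wrist_torque"],s["grip_width"],s["grip_force"])
x=np.array(s["eef_pos"]);print(rel(x+[0,0,100]),rel(x+[0,0,180]))
```

```text
[-0.04   0.575  2.155  2.756  0.832 -1.41 ] [580.825 159.128 108.599] [-1.819 -3.371  5.964] [-0.285 -0.097 -0.416] 0.4727989468964819 70.17938733100891
[0.2348, -0.0, -0.0857, 0.0, 0.0, 0.0] [0.4227, -0.0, -0.1543, 0.0, 0.0, 0.0]
```

Good grasp (0.473 × 85 ≈ 40 mm). Lift straight up slowly.

>>> jog_arm(series="0.03 0 -0.011 0 0 0 -1;0.06 0 -0.022 0 0 0 -1;0.1 0 -0.0365 0 0 0 -1;0.14 0 -0.051 0 0 0 -1;0.18 0 -0.066 0 0 0 -1;0.235 0 -0.086 0 0 0 -1;0.29 0 -0.106 0 0 0 -1;0.35 0 -0.128 0 0 0 -1;0.42 0 -0.153 0 0 0 -1;0.42 0 -0.153 0 0 0 -1")

```text
time_s: 19.23
eef_pos: [580.8, 159.4, 289.3]
ee_rot: [-0.074, 0.812, 0.107, 0.569]
force: [-0.3, 0.2, -6.3]
grip_width: 0.476
grip_force: 71.3
```

Run:
```python
from kin import *
np.set_printoptions(precision=3,suppress=True)
s=sense();q=s["joints"];print(q,s["eef_pos"],s["force"],s["wrist_torque"],s["grip_width"],s["grip_force"])
x=np.array(s["eef_pos"]);T=x+[-60,0,60];R0=rot(s["ee_rot"])
for sg in(1,-1):
    Rt=R0*Z(sg*np.pi/2);print(sg,"nose",(sg),ik(T,Rt,q+[0,0,0,0,0,sg*1.57]),rel(T,Rt))
```

```text
[-0.039  0.146  2.055  2.313  0.386 -0.887] [580.768 159.402 289.34 ] [-0.324  0.203 -6.307] [-0.328  1.239  0.037] 0.4759129520992198 71.28003358840942
1 nose 1 (array([-0.047, -0.091,  2.113,  1.861,  0.302,  1.158]), np.float64(1.7053025658242404e-15)) [0.0918, -0.0385, -0.1873, 0.0, 0.0, 1.0]
-1 nose -1 (array([-0.047, -0.091,  2.113,  1.861,  0.302, -1.983]), np.float64(1.1368683772161603e-15)) [0.0918, -0.0385, -0.1873, 0.0, -0.0, -1.0]
```

>>> jog_arm(series="0.01 0 -0.02 0 0 -0.04 -1;0.02 -0.005 -0.04 0 0 -0.1 -1;0.03 -0.01 -0.06 0 0 -0.17 -1;0.04 -0.015 -0.08 0 0 -0.24 -1;0.05 -0.02 -0.1 0 0 -0.31 -1;0.06 -0.025 -0.12 0 0 -0.38 -1;0.07 -0.03 -0.14 0 0 -0.45 -1;0.08 -0.035 -0.16 0 0 -0.52 -1;0.09 -0.04 -0.18 0 0 -0.59 -1;0.09 -0.04 -0.187 0 0 -0.66 -1;0.09 -0.04 -0.187 0 0 -0.73 -1;0.09 -0.04 -0.187 0 0 -0.8 -1;0.09 -0.04 -0.187 0 0 -0.87 -1;0.09 -0.04 -0.187 0 0 -0.93 -1;0.09 -0.04 -0.187 0 0 -0.97 -1;0.09 -0.04 -0.187 0 0 -1 -1;0.09 -0.04 -0.187 0 0 -1 -1;0.09 -0.04 -0.187 0 0 -1 -1;0.09 -0.04 -0.187 0 0 -1 -1;0.09 -0.04 -0.187 0 0 -1 -1")

```text
time_s: 21.72
eef_pos: [520.8, 159.8, 346.5]
ee_rot: [0.349, 0.499, 0.65, 0.454]
force: [-0.1, -0.8, -5.7]
grip_width: 0.467
grip_force: 71.1
```

Run:
```python
from kin import *
np.set_printoptions(precision=3,suppress=True)
s=sense();q=s["joints"];print(s["time_s"],q,s["dq"],s["eef_pos"],s["force"],s["wrist_torque"],s["grip_width"],s["grip_force"],rot(s["ee_rot"]).as_matrix())
a=capture("side");w=capture("wrist")
u,v=proj(a,s["eef_pos"])[0];v,u=int(v),int(u)
c=lambda im:cv2.resize(im,(400,400),interpolation=cv2.INTER_CUBIC)
r0,c0=max(0,v-60),max(0,u-60)
save("fin",np.hstack([c(a["img"][r0:r0+120,c0:c0+120]),cv2.resize(w["img"],(400,250)).copy() if 0 else c(w["img"][:,120:520])]))
```

```text
21.725 [-0.045 -0.086  2.115  1.87   0.301 -1.992] [-0.001 -0.001  0.    -0.001 -0.001  0.002] [520.847 159.832 346.461] [-0.052 -0.768 -5.671] [-0.376  1.181 -0.037] 0.4666792792457258 71.0711681842804 [[-0.258  0.332  0.907]
 [ 0.966  0.089  0.243]
 [ 0.     0.939 -0.344]]
```

View pics/fin.png

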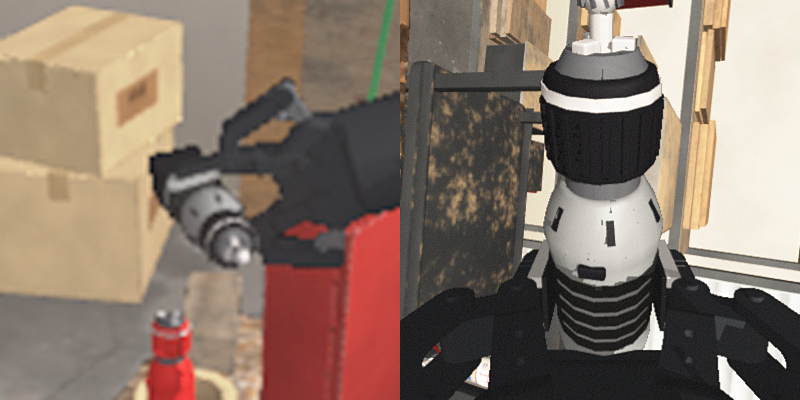

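The tool is held by its ribbed grip with its axis along the gripper's x, level. The burr sits centred in the closed jaws (crop right, row 20, col 600). Nothing is touching it and the arm is still, so I hand the job in.

```bash
python3 -c "
from rig import finish_job;print(finish_job())"
```

```text
the job is handed in; nothing more can be done
None
```

I handed the job in at about 22 s: the chuck was turned until it hit its stop, and the tool was drawn out of the dock and held level by its round grip at about 35 cm, with the burr centred in the jaws; no verdict came back.

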